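Reset the cheese counter's temperature alarm with its key

TASK

Reset the chilled cheese counter's temperature alarm: take the key with the broad square head out of the wooden key block, push it fully home into the keyway on the grey control box, turn it clockwise (seen from above) to its stop and back home, then draw it straight out. Stand the key back in its own slot in the key block, and leave the round-headed key where it is.

Things in the scene. Friction and masses are not known exactly. Their poses are not given: they have to be found in the camera images.
- square_key: Alarm key, steel, 90 g, upright in a slot of the wooden key block. Origin: centre of the blade's tip; z up to the head, y along the broad side, x through the thickness. Blade 24 (y) x 8 (x) mm, 0 to 45 mm above the tip (lowest 6 mm: 20 x 6); shoulder 28 x 13, 45 to 51; square head, a flat plate 44 (y) x 10 (x), 51 to 97: pinch it across the 10 mm. Fits either way round.
- round_key: The other key, same blade, shoulder and axes, but a round head: disc 28 mm across, 10 thick, top 88 mm above the tip. Either key may be in either slot of the key block (60 x 170 mm, 40 high; slots 80 mm apart along it, each 28 x 12 mm, 36 deep, 3 mm chamfer, their floor 4 mm above the table; keys stand on it).
- keyway (a point): Centre of the slot's mouth in the top of the square brass lock barrel, 66 mm above the table, in a round steel collar (66 mm across, 2 mm higher) amid the grey control box (130 x 150 mm, 60 high). z up = turning axis, y along the slot, x across; turns with the barrel. Slot 28 (y) x 12 (x) mm, 36 deep, 4 mm chamfer: 2 mm play round the blade on each side.
- barrel (a joint): Angle of the lock barrel, rad: 0 at home, grows clockwise seen from above to a hard stop at 1.22 (70 degrees). A light spring (under 0.08 N m) returns it. Because of the play the key turns about 10 degrees before it carries the barrel, so about 80 degrees of key bring the barrel to its stop.
There are look-alikes about, which are no part of the job. What is shaped like the square_key but orange or purple is not meant.

How it is judged:
By the outcome, as a careful person would: the job done as asked, in the order asked, and still so for the second after the job is handed in, with the robot touching nothing.
It also fails if it takes over 56 s, if anything falls off the work surface, if the arm or the gripper's body presses on something with over 40 N, if the wrist force passes 120 N, or if a joint passes its speed limit or range.

ROBOT

A 6-joint arm with a two-finger parallel gripper is mounted at the origin on the work surface. World frame = base frame: x ahead of the robot, y to its left, z up, the work surface at z = 0. Lengths are in mm, angles in rad, forces in N, time in s.
With the tool pointing down it reaches from about 350 to 875 mm from the base axis. Payload 4.2 kg.
Tool frame: the origin (TCP) lies at the very end of the fingers, on their centre line; the grasp point (between the pads) lies 19 mm behind it; z points along the fingers, y is the line along which they close (so a half turn about z gives the same grasp; the last joint's range is limited). The gripper opens to 85 mm and grips with 20 to 120 N. Pads are 22 mm wide; open, the fingers measure 114 mm over their backs; the gripper's body (76 mm by 85 mm) begins 54 mm behind the grasp point. The pads swing forward as they close: fully open they stand 13 mm farther back than shut.
Start: joints at [-0.869, 0.385, 0.008, 0, -1.194, -0.259], TCP at [267.806, -564.694, 231.312] pointing down, gripper open.
Joint ranges: [-3.14, 3.14], [-1.21, 2.06], [-1.07, 1.41], [-3.16, 2.05], [-2.99, -0.16], [-3.1, 3.1]. Speed limits (rad/s): [2.79, 2.79, 3.14, 3.14, 3.14, 3.14].

INTERFACE

Orientations are given as a unit quaternion [x, y, z, w].
In Python, from bench import arm gives the robot as it stands. The module is installed in compiled form; this text tells all that it offers.
- The arm moves only by the tool drive_tool, never from a script. Its argument "targets" is a list of rows, each a list of 5 numbers: the closure, from -1 (fully open) to 1 (shut), then the shift along the tool's x, y, z in mm, then the turn about the tool's z in degrees. In form: [[grip, tx, ty, tz, roll], ...]. A call has 1 to 12 rows; each row is the pose to reach, as a shift and turn from the pose commanded when the call began, along the tool's axes at that moment; what a row does not reach only later rows make up. A row lasts 1/10 s, in which the tool goes at most 50 mm and 8.59 degrees, less where a joint would pass 70% of its speed; a pose out of reach is approached as far as the arm can. A call with a gripper value outside its range is refused whole. The fingers move at their own pace and stop on an object; the grip force is fixed at half the most. Time passes only in rows, so rows that repeat a pose let the fingers close. It gives the time, the measured TCP pose, the force, the opening and the grip force at its end, in the units of the state.
- arm.read_state(): the state, without advancing time (a new reading comes with each control period).
- arm.get_image(name): name is "side" or "top"; returns the picture (400x640x3 uint8, blue, green, red); there is no depth.
- arm.camera_params(name): a dict with "fov_y" (degrees; the focal length in pixels is half the picture's height over the tangent of half this angle, whatever the lens; pixels are square), "cx", "cy" (the principal point, pixels), "rvec" (rotation vector, rad) and "tvec" (3), from world to camera coordinates, as OpenCV has them. Camera axes: x right, y down, z forward; pixel columns grow to the right and rows downward; lengths in mm; the calibration is good to about 2 mm. A picture is of the moment at which its call begins. camera_params takes no time and is no camera call.
- arm.job_done(): hands the job in; it is judged then, once.
The state is a dict: "clock": time; "joints": joint angles; "joint_vel": joint speeds; "joint_efforts": joint torques, N m; "position": TCP position; "ee_rot": TCP orientation; "contact_force": force on the tool from outside, world axes, zero at the start; "wrist_torque": the same for the moment, N m; "gripper_width": finger opening in mm; "grasp_force": force on a finger pad.
Only numpy, scipy, OpenCV 4.12 (cv2) and the standard library are available. Lean on these libraries where they do the work, as an engineer would, in place of code of your own. Each camera call takes 0.05 s, during which the arm holds its last target. There are 200 camera calls.

## Working session

There is one attempt and no reset: what is moved stays moved. The work goes in short steps, Python scripts to look and compute and a tool call to move; the robot and the scene stay as the last step left them, time stands still between calls to the robot, and variables do not carry over. Pictures are saved under pics/ and viewed, at most 10 in all, crops included, and the job is handed in when it is done.

Besides the shell and the picture viewer there is one more tool, called after "Call:" as a command line: name --pt "numbers of a row" for each row, then --argument value for the rest. drive_tool: Moves the arm, as the interface text tells. Its arguments: {"type":"object","properties":{"targets":{"type":"array","items":{"type":"array","items":{"type":"number"}}}},"required":["targets"]}

```bash
mkdir -p pics; ls; python3 - <<'E'
from bench import arm
import cv2
for n in("side","top"):
    cv2.imwrite(f"pics/{n}0.png",arm.get_image(n)); print(arm.camera_params(n))
s=arm.read_state();print(s)
E
```

```text
pics
{'fov_y': 45.079231448605654, 'cx': 319.7668701840104, 'cy': 206.58643140693277, 'rvec': array([ 0.70033612, -2.65795636,  1.03255041]), 'tvec': array([472.76486544, 261.24759038, 859.31337369])}
{'fov_y': 46.50247760940202, 'cx': 318.6411314600743, 'cy': 190.84378953613745, 'rvec': array([ 2.20535483, -2.18780982,  0.0417825 ]), 'tvec': array([-35.67889112, 553.9318944 , 899.3023443 ])}
{'clock': 0.1, 'joints': array([-8.69353378e-01,  3.85504219e-01,  6.76621162e-03, -3.96578019e-04,
       -1.19399111e+00, -2.58581517e-01]), 'joint_vel': array([-2.16376595e-05, -2.02185539e-03,  3.68443155e-03,  8.54378449e-04,
        6.94846013e-05,  8.36049732e-04]), 'joint_efforts': array([-3.31580559e-04, -3.93320704e+01,  1.88929385e+01,  4.19788599e+00,
       -2.54857572e-03, -4.48874303e-06]), 'position': array([ 267.60785332, -564.24509904,  230.32329715]), 'ee_rot': array([-2.19554171e-01,  9.75599815e-01,  9.42294060e-04, -2.82793239e-04]), 'contact_force': array([-0.38896152, -0.18216094,  0.31290625]), 'wrist_torque': array([-0.0059306 , -0.03133879, -0.01637681]), 'grasp_force': 0.0, 'gripper_width': 85.06494847681786}
```

View pics/top0.png

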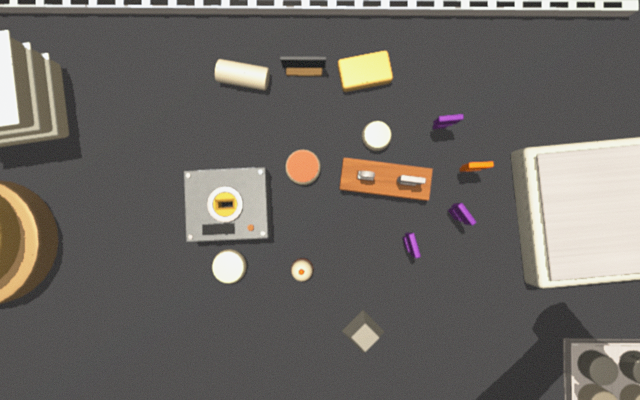

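View pics/side0.png

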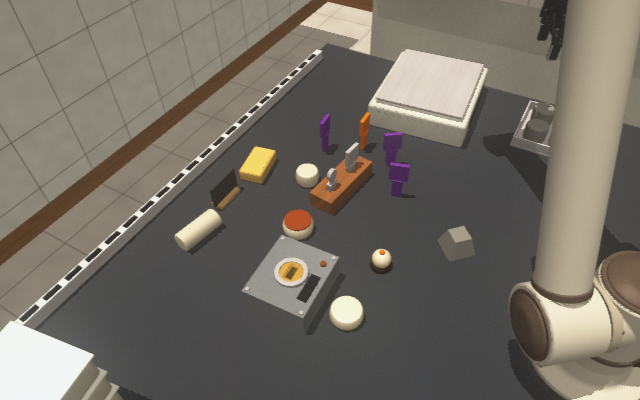

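The top view shows the key block at about (386,179), the square key at (412,181), the round key at (366,176), and the control box's barrel at (224,204). Next I'll zoom in on these and measure them.

```bash
cat > h.py <<'E'
import numpy as np, cv2
from bench import arm
def cam(n):
    p=arm.camera_params(n); f=200/np.tan(np.radians(p['fov_y']/2))
    R=cv2.Rodrigues(p['rvec'])[0]; return f,p['cx'],p['cy'],R,np.array(p['tvec'])
def ray(n,u,v):
    f,cx,cy,R,t=cam(n); return -R.T@t, R.T@np.array([(u-cx)/f,(v-cy)/f,1])
def plane(n,u,v,z):
    o,d=ray(n,u,v); return (o+d*(z-o[2])/d[2])
def tri(pt,ps):
    o1,d1=ray('top',*pt);o2,d2=ray('side',*ps)
    s=np.linalg.lstsq(np.c_[d1,-d2],o2-o1,rcond=None)[0]
    a,b=o1+s[0]*d1,o2+s[1]*d2; return (a+b)/2,np.linalg.norm(a-b)
def proj(n,P):
    f,cx,cy,R,t=cam(n); q=np.atleast_2d(P)@R.T+t; return q[:,:2]/q[:,2:]*f+[cx,cy]
E
python3 - <<'E'
from h import *
t=cv2.imread('pics/top0.png');s=cv2.imread('pics/side0.png')
c=lambda i,x,y,w,h,k:cv2.resize(i[y:y+h,x:x+w],None,fx=k,fy=k,interpolation=cv2.INTER_CUBIC)
a=np.hstack([c(t,335,150,100,60,4),c(s,305,135,100,75,4)[:240]])
b=np.hstack([c(t,180,160,100,90,4)[:350],c(s,240,230,100,90,4)[:350]])
cv2.imwrite('pics/z0.png',np.vstack([a,b]))
E
```

```text
(no output)
```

View pics/z0.png

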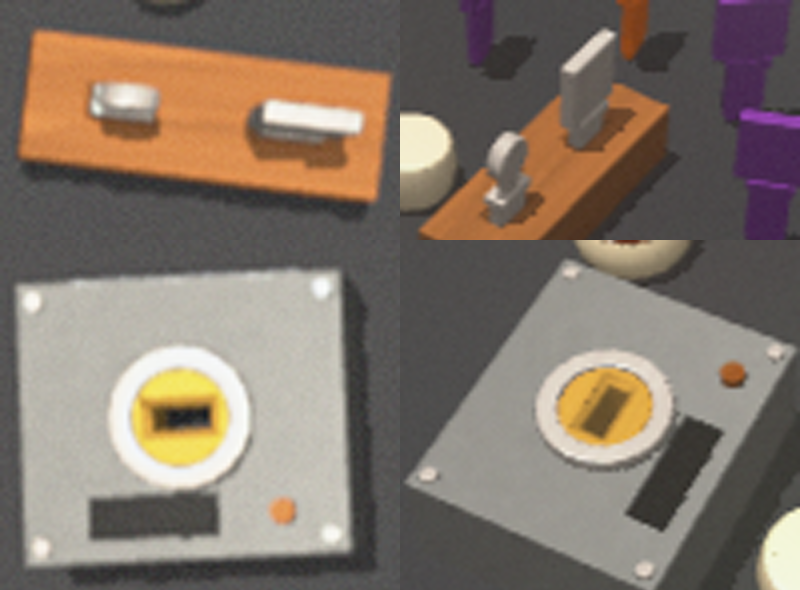

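The crops show the square key's bright head edge, the wooden block outline, the white collar and the barrel slot, which lies nearly along the image's horizontal. I'll measure them with masks.

```bash
cat >> h.py <<'E'
def rectw(n,mask,z,off=(0,0)):
    """largest contour -> min-area rect of its points cast on plane z: centre, long,short, angle(deg) of long axis"""
    cs=cv2.findContours(mask,cv2.RETR_EXTERNAL,cv2.CHAIN_APPROX_NONE)[0]
    c=max(cs,key=cv2.contourArea)[:,0,:].astype(float)+off
    P=np.array([plane(n,u,v,z)[:2] for u,v in c],np.float32)
    B=cv2.boxPoints(cv2.minAreaRect(P)); e1,e2=B[1]-B[0],B[2]-B[1]
    l,s=(e1,e2) if np.linalg.norm(e1)>np.linalg.norm(e2) else (e2,e1)
    return B.mean(0),np.linalg.norm(l),np.linalg.norm(s),np.degrees(np.arctan2(l[1],l[0]))%180
def up(i,x,y,w,h,k=4):
    return cv2.resize(i[y:y+h,x:x+w],None,fx=k,fy=k,interpolation=cv2.INTER_CUBIC)
def offs(x,y,k=4): return lambda m:m
def measure(n,i,box,fn,z,k=4):
    x,y,w,h=box; m=fn(up(i,*box,k).astype(int)).astype(np.uint8)*255
    cs=cv2.findContours(m,cv2.RETR_EXTERNAL,cv2.CHAIN_APPROX_NONE)[0]
    c=max(cs,key=cv2.contourArea)[:,0,:].astype(float); c=(c+.5)/k-.5+[x,y]
    P=np.array([plane(n,u,v,z)[:2] for u,v in c],np.float32)
    r=cv2.minAreaRect(P); B=cv2.boxPoints(r); e1,e2=B[1]-B[0],B[2]-B[1]
    l,s=(e1,e2) if np.linalg.norm(e1)>np.linalg.norm(e2) else (e2,e1)
    return np.round([*r[0],np.linalg.norm(l),np.linalg.norm(s),np.degrees(np.arctan2(l[1],l[0]))%180],2)
E
python3 - <<'E'
from h import *
t=cv2.imread('pics/top0.png');s=cv2.imread('pics/side0.png')
white=lambda i:(i.min(2)>165)
print('head top',measure('top',t,(390,165,40,30),white,101))
org=lambda i:(i[...,2]-i[...,0]>50)
print('block',measure('top',t,(335,150,105,60),org,40))
print('block side z40?',)
white2=lambda i:(i.min(2)>200)
print('collar',measure('top',t,(200,180,50,50),white2,68))
dark=lambda i:(i.max(2)<75)
print('slot dark',measure('top',t,(212,193,25,22),dark,66))
yl=lambda i:(i[...,2]>190)&(i[...,0]<120)
print('yellow',measure('top',t,(205,185,40,40),yl,66))
grey=lambda i:(i.min(2)>90)
print('box',measure('top',t,(175,155,105,95),grey,60))
print('boxs',measure('side',s,(235,230,110,90),lambda i:(i.min(2)>100)&(i.max(2)-i.min(2)<40),60))
print('collars',measure('side',s,(260,250,60,50),white2,68))
print('yellows',measure('side',s,(260,250,60,50),lambda i:(i[...,2]>150)&(i[...,0]<110),66))
print('slots',measure('side',s,(278,258,28,26),lambda i:(i[...,2]<140),66))
# square key head by side
print(np.round(proj('top',[[0,0,0],[500,0,0],[500,-200,0]])),proj('side',[[500,0,0]]))
st=arm.read_state(); print(st['position'],proj('top',st['position']))
E
```

```text
head top [ 573.14 -197.92   43.29    9.91   82.98]
block [ 577.4  -158.4   172.51   63.16   83.23]
block side z40?
collar [526.99 141.38  64.57  64.45 142.14]
slot dark [526.42 138.5   20.34   7.51  93.73]
yellow [526.48 141.59  42.66  42.55 166.49]Traceback (most recent call last):
  File "<stdin>", line 15, in <module>
  File "h.py", line 31, in measure
    P=np.array([plane(n,u,v,z)[:2] for u,v in c],np.float32)
                ~~~~~^^^^^^^^^
  File "h.py", line 9, in plane
    o,d=ray(n,u,v); return (o+d*(z-o[2])/d[2])
        ~~~^^^^^^^
  File "h.py", line 7, in ray
    f,cx,cy,R,t=cam(n); return -R.T@t, R.T@np.array([(u-cx)/f,(v-cy)/f,1])
                ~~~^^^
  File "h.py", line 4, in cam
    p=arm.camera_params(n); f=200/np.tan(np.radians(p['fov_y']/2))
ValueError: time passes only in moves, steps and waits
```

```bash
sed -i 's/^def cam/from functools import lru_cache\n@lru_cache\ndef cam/' h.py
python3 - <<'E'
from h import *
t=cv2.imread('pics/top0.png');s=cv2.imread('pics/side0.png')
white2=lambda i:(i.min(2)>190)
print('box',measure('top',t,(175,155,105,95),lambda i:(i.min(2)>90),60))
print('boxs',measure('side',s,(235,230,110,90),lambda i:(i.min(2)>100)&(i.max(2)-i.min(2)<40),60))
print('collars',measure('side',s,(260,250,60,50),lambda i:(i.min(2)>140),68))
print('yellows',measure('side',s,(260,250,60,50),lambda i:(i[...,2]>150)&(i[...,0]<110),66))
print('slots',measure('side',s,(278,258,28,26),lambda i:(i[...,2]<140),66))
print('slot/chamfer top',measure('top',t,(210,191,28,26),lambda i:(i[...,2]<190),66))
print('heads',measure('side',s,(340,140,22,36),lambda i:(i.min(2)>150),101))
for p in [(613/4-100+305,33/4+135),(565/4-100+305,72/4+135)]: print(plane('side',*p,101))
print('blk side', plane('side',668/4-100+305,107/4+135,40))
for p in [(34,32),(390,72),(376,202),(20,157)]: print(plane('top',p[0]/4+335,p[1]/4+150,40))
st=arm.read_state(); print(st['position'],proj('top',st['position']),st['clock'])
E
```

```text
box [526.95 141.61 153.83 135.76  93.14]
boxs [524.78 143.36 151.42 131.39  93.05]
collars [524.15 150.73 114.37 112.72  29.28]
yellows [524.95 143.5   44.21  42.96  29.16]
slots [522.82 146.03  26.61  12.07  91.52]
slot/chamfer top [526.49 141.01  29.06  13.65  92.58]
heads [ 571.05 -193.86   42.71    9.     84.6 ]
[ 564.63638369 -213.93989085  101.        ]
[ 572.93539513 -170.63071132  101.        ]
blk side [ 535.72670476 -234.97882701   40.        ]
[615.90391247 -78.21110729  40.        ]
[ 598.10052732 -247.28904689   40.        ]
[ 536.32094814 -240.51303117   40.        ]
[556.32232684 -71.91615439  40.        ]
[ 267.60785332 -564.24509904  230.32329715] [[682.35228429 383.85411573]] 0.1
```

Call:
drive_tool --pt "-1 -13 6 0 -2" --pt "-1 -43 20 0 -6" --pt "-1 -87 40 0 -12" --pt "-1 -130 61 0 -17" --pt "-1 -173 81 0 -23" --pt "-1 -216 101 0 -29" --pt "-1 -260 121 0 -35" --pt "-1 -303 141 0 -41" --pt "-1 -346 162 10 -46" --pt "-1 -390 182 25 -52" --pt "-1 -420 196 40 -56" --pt "-1 -433 202 51 -58"

```text
clock: 1.3
position: [573.7, -193.2, 178.9]
ee_rot: [-0.667, 0.745, 0.001, -0.0]
contact_force: [-1.2, 0.2, -0.2]
gripper_width: 85.3
grasp_force: 0.0
```

Call:
drive_tool --pt "-1 0 0 10 0" --pt "-1 0 0 20 0" --pt "-1 0 0 30 0" --pt "-1 0 0 30 0" --pt "-1 0 0 30 0"

```text
clock: 1.8
position: [572.1, -197.6, 150.5]
ee_rot: [-0.664, 0.747, -0.0, -0.0]
contact_force: [-0.0, -0.6, 0.3]
gripper_width: 85.5
grasp_force: 0.0
```

```bash
cat >> h.py <<'E'
from scipy.spatial.transform import Rotation as Rn
def tool():
    s=arm.read_state(); R=Rn.from_quat(s['ee_rot']).as_matrix()
    print('t',round(s['clock'],2),'pos',np.round(s['position'],2),'y-ang',round(np.degrees(np.arctan2(R[1,1],R[0,1])),2),'zaxis',np.round(R[:,2],4),'F',np.round(s['contact_force'],1),'T',np.round(s['wrist_torque'],2),'w',round(s['gripper_width'],1),'g',round(s['grasp_force'],1),'j',np.round(s['joints'],2))
    return s,R
def shift(R,dw): return np.round(R.T@np.array(dw),1)
E
python3 - <<'E'
from h import *
s,R=tool(); print(shift(R,[572.2-s['position'][0],-196.8-s['position'][1],62-s['position'][2]]))
t=arm.get_image('top');d=arm.get_image('side')
cv2.imwrite('pics/a.png',np.hstack([up(t,320,130,110,80),up(d,290,90,90,80)]))
E
```

```text
t 1.8 pos [ 572.08 -197.64  150.51] y-ang 173.29 zaxis [ 1.e-04 -3.e-04 -1.e+00] F [-0.  -0.6  0.3] T [-0.01 -0.06  0.02] w 85.5 g 0.0 j [-0.07  0.42 -0.16  0.   -1.   -0.05]
[-0.9 -0.  88.5]
```

View pics/a.png

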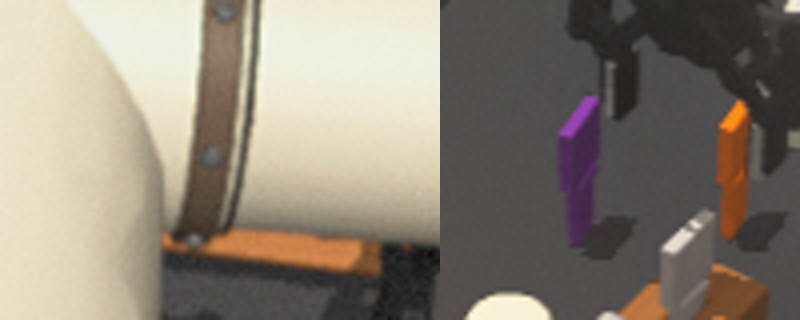

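The top view is blocked by the arm. The side view shows both finger pads straddling the square key, with tips near (334,119) and (372,133). I'll check their expected projections against the picture, then descend.

```bash
python3 - <<'E'
from h import *
s,R=tool();p=s['position']
for dx in(-11,11): print(proj('side',[p+R@[dx,sg*42.5,-13] for sg in(-1,1)]).round(1))
print('key head corners if at (572.2,-196.8), 83.2deg')
a=np.radians(83.2);e=np.array([np.cos(a),np.sin(a),0])
q=proj('side',[np.array([572.2,-196.8,101])+k*22*e for k in(-1,1)]);print(q.round(1),'in crop',(q-[290-110,90])*4)
E
```

```text
t 1.9 pos [ 572.65 -197.35  151.11] y-ang 173.32 zaxis [ 1.5e-03 -3.0e-04 -1.0e+00] F [ 0.2 -0.4  0.5] T [0.01 0.01 0.01] w 85.5 g 0.0 j [-0.06  0.42 -0.15  0.   -1.   -0.05]
[[334.  119.7]
 [366.3 133.8]]
[[339.7 114.8]
 [371.9 128.5]]
key head corners if at (572.2,-196.8), 83.2deg
[[357.3 141.4]
 [346.4 151.6]] in crop [[709.00333866 205.7205739 ]
 [665.64436014 246.52507029]]
```

Call:
drive_tool --pt "-1 -1 0 15 0" --pt "-1 -1 0 35 0" --pt "-1 -1 0 55 0" --pt "-1 -1 0 72 0" --pt "-1 -1 0 83 0" --pt "-1 -1 0 88 0" --pt "-1 -1 0 88 0" --pt "-0.5 -1 0 88 0" --pt "0 -1 0 88 0" --pt "0.5 -1 0 88 0" --pt "0.6 -1 0 88 0" --pt "0.7 -1 0 88 0"

```text
clock: 3.1
position: [572.7, -195.7, 62.6]
ee_rot: [-0.665, 0.747, -0.0, 0.0]
contact_force: [0.1, -0.5, 1.3]
gripper_width: 13.1
grasp_force: 0.0
```

Call:
drive_tool --pt "0.75 0 0 0 0" --pt "0.8 0 0 0 0" --pt "0.85 0 0 0 0" --pt "0.9 0 0 0 0" --pt "1 0 0 0 0" --pt "1 0 0 0 0" --pt "1 0 0 0 0" --pt "1 0 0 0 0"

```text
clock: 3.9
position: [572.7, -195.7, 62.5]
ee_rot: [-0.665, 0.747, -0.0, 0.0]
contact_force: [-1.6, -0.4, 3.5]
gripper_width: 9.1
grasp_force: 58.9
```

```bash
python3 - <<'E'
from h import *
s,R=tool()
d=arm.get_image('side')
cv2.imwrite('pics/b.png',up(d,290,90,120,120,5))
E
```

```text
t 3.9 pos [ 572.68 -195.69   62.53] y-ang 173.37 zaxis [ 2.e-04 -1.e-04 -1.e+00] F [-1.6 -0.4  3.5] T [ 0.14  0.27 -0.04] w 9.1 g 58.9 j [-0.06  0.52 -0.25  0.   -0.81 -0.05]
```

View pics/b.png

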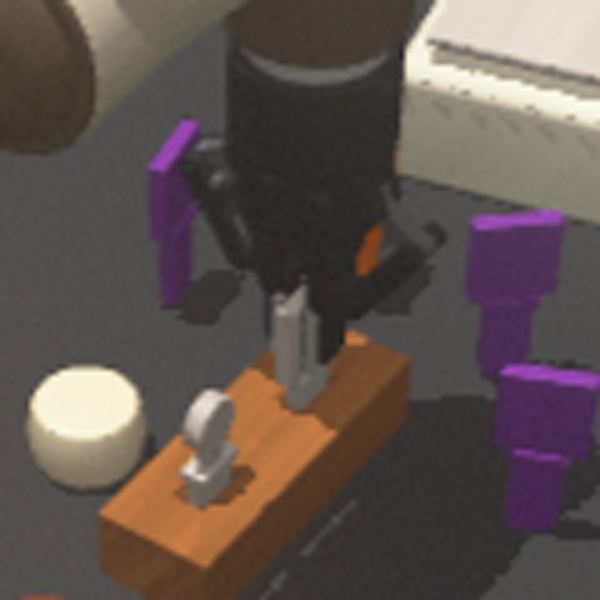

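The gripper holds the head, and the round key is untouched at about (331,180). I'll lift straight up.

Call:
drive_tool --pt "1 0 0 -3 0" --pt "1 0 0 -8 0" --pt "1 0 0 -16 0" --pt "1 0 0 -26 0" --pt "1 0 0 -38 0" --pt "1 0 0 -52 0" --pt "1 0 0 -70 0" --pt "1 0 0 -90 0" --pt "1 0 0 -110 0" --pt "1 0 0 -125 0" --pt "1 0 0 -130 0" --pt "1 0 0 -130 0"

```text
clock: 5.15
position: [573.0, -195.6, 193.6]
ee_rot: [-0.665, 0.747, -0.001, 0.001]
contact_force: [0.2, 0.2, -0.4]
gripper_width: 9.0
grasp_force: 58.4
```

```bash
python3 - <<'E'
from h import *
s,R=tool();p=s['position']
print(shift(R,[525.9-p[0],142.4-p[1],0]))
E
```

```text
t 5.15 pos [ 572.95 -195.64  193.62] y-ang 173.37 zaxis [ 2.4e-03 -1.0e-04 -1.0e+00] F [ 0.2  0.2 -0.4] T [0.02 0.01 0.03] w 9.0 g 58.4 j [-0.06  0.38 -0.1  -0.   -1.09 -0.05]
[-3.303e+02  8.580e+01 -1.000e-01]
```

Call:
drive_tool --pt "1 -10 3 0 0" --pt "1 -35 9 0 -1" --pt "1 -70 18 0 -2" --pt "1 -110 29 0 -3" --pt "1 -150 39 0 -4" --pt "1 -190 49 0 -5" --pt "1 -230 60 0 -6" --pt "1 -270 70 0 -7" --pt "1 -300 78 0 -8" --pt "1 -320 83 0 -9" --pt "1 -330 86 0 -9.7" --pt "1 -330 86 0 -9.7"

```text
clock: 6.35
position: [524.5, 143.0, 191.5]
ee_rot: [0.727, -0.687, -0.0, 0.001]
contact_force: [-0.8, 0.0, -0.6]
gripper_width: 9.1
grasp_force: 58.4
```

Call:
drive_tool --pt "1 0 0 15 0" --pt "1 0 0 35 0" --pt "1 0 0 50 0" --pt "1 0 0 55 0" --pt "1 0 0 55 0"

```text
clock: 6.85
position: [524.9, 140.9, 136.5]
ee_rot: [0.725, -0.688, -0.0, 0.001]
contact_force: [0.3, -0.9, -0.5]
gripper_width: 9.4
grasp_force: 58.4
```

```bash
python3 - <<'E'
from h import *
s,R=tool();p=s['position']
d=arm.get_image('side');cv2.imwrite('pics/side1.png',d)
t=arm.get_image('top');cv2.imwrite('pics/top1.png',t)
cv2.imwrite('pics/c.png',np.hstack([up(d,240,190,100,120,4),up(t,180,130,100,120,4)]))
# predicted tip (if centred): tip 58.5 below TCP
print(shift(R,[525.9-p[0],142.4-p[1],0]))
P=[p+R@[k,0,58.5] for k in(-10,0,10)]; print(proj('side',P).round(1))
E
```

```text
t 6.85 pos [524.94 140.94 136.54] y-ang -177.0 zaxis [-0.0019 -0.0013 -1.    ] F [ 0.3 -0.9 -0.5] T [ 0.01  0.04 -0.01] w 9.4 g 58.4 j [ 0.56  0.34 -0.32  0.   -0.91 -0.51]
[-1.4 -1.  -0. ]
[[288.5 270.3]
 [291.1 266.4]
 [293.7 262.5]]
```

View pics/c.png

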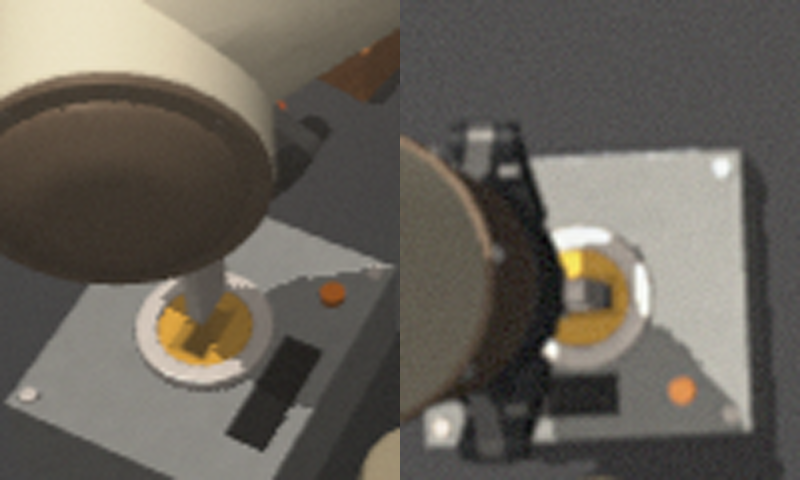

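Both views show the blade right over the slot: tip near (292,269) in the side view and (226,203) in the top view. I'll zoom in to refine this.

```bash
python3 - <<'E'
from h import *
d=cv2.imread('pics/side1.png');t=cv2.imread('pics/top1.png')
a,b=up(d,272,250,36,42,11),up(t,206,184,36,42,11)
cv2.imwrite('pics/d.png',np.hstack([a,b]))
s,R=tool();p=s['position']
c=np.array([p+R@[x,y,58.5] for x,y in((-10,-3),(10,-3),(10,3),(-10,3))])
for n,o,x0 in(('side',(272,250),0),('top',(206,184),396)):
    print(n,'tip',((proj(n,c)-o)*11+[x0,0]).round())
    a=np.radians(93);e=np.array([np.cos(a),np.sin(a),0]);f=np.array([-e[1],e[0],0])
    k=np.array([525.9,142.4,66])
    print('mouth',((proj(n,[k+x*e+y*f for x,y in((-18,-10),(18,-10),(18,10),(-18,10))])-o)*11+[x0,0]).round())
E
```

```text
t 6.95 pos [525.85 141.74 137.97] y-ang -176.96 zaxis [ 1.1e-03  2.0e-04 -1.0e+00] F [ 0.3  1.2 -0.5] T [-0.03 -0.01  0.06] w 9.1 g 58.4 j [ 0.56  0.34 -0.32  0.   -0.91 -0.51]
side tip [[158. 214.]
 [215. 127.]
 [246. 140.]
 [189. 226.]]
mouth [[205. 128.]
 [102. 282.]
 [204. 325.]
 [306. 170.]]
top tip [[520. 205.]
 [641. 200.]
 [643. 236.]
 [522. 242.]]
mouth [[700. 157.]
 [485. 167.]
 [489. 286.]
 [704. 277.]]
```

View pics/d.png

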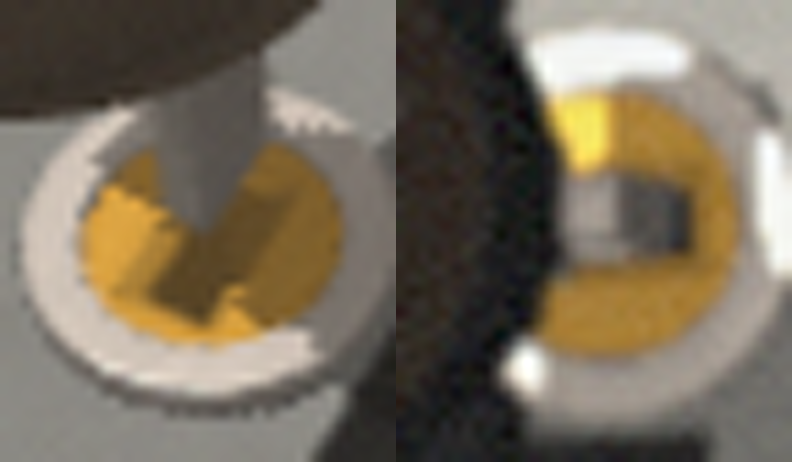

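The tip lies over the mouth, about 2.5 mm short along the slot. That fits the grasp being off-centre on the head by about 1.5 mm. I'll correct that and enter gently while watching the force.

Call:
drive_tool --pt "1 -2.5 -1 0 0" --pt "1 -2.5 -1 4 0" --pt "1 -2.5 -1 8 0" --pt "1 -2.5 -1 11 0" --pt "1 -2.5 -1 14 0" --pt "1 -2.5 -1 16 0" --pt "1 -2.5 -1 18 0" --pt "1 -2.5 -1 18 0"

```text
clock: 7.75
position: [526.0, 144.5, 119.0]
ee_rot: [0.726, -0.688, -0.0, 0.0]
contact_force: [0.3, 0.6, -0.3]
gripper_width: 9.5
grasp_force: 58.4
```

```bash
python3 - <<'E'
from h import *
s,R=tool()
E
```

```text
t 7.75 pos [525.99 144.54 118.97] y-ang -176.93 zaxis [-6.e-04 -3.e-04 -1.e+00] F [ 0.3  0.6 -0.3] T [-0.01  0.04  0.04] w 9.5 g 58.4 j [ 0.57  0.36 -0.34 -0.   -0.87 -0.51]
```

Call:
drive_tool --pt "1 0 0 2 0" --pt "1 0 0 4 0" --pt "1 0 0 6 0" --pt "1 0 0 8 0" --pt "1 0 0 8 0"

```text
clock: 8.25
position: [525.9, 144.5, 110.9]
ee_rot: [0.726, -0.688, -0.0, 0.0]
contact_force: [-0.3, -0.0, -1.7]
gripper_width: 9.2
grasp_force: 58.4
```

```bash
python3 - <<'E'
from h import *
s,R=tool()
E
```

```text
t 8.25 pos [525.93 144.51 110.94] y-ang -176.93 zaxis [-7.e-04 -3.e-04 -1.e+00] F [-0.3 -0.  -1.7] T [-0.04  0.04  0.02] w 9.2 g 58.4 j [ 0.57  0.37 -0.35 -0.   -0.85 -0.51]
```

Call:
drive_tool --pt "1 0 0 3 0" --pt "1 0 0 6 0" --pt "1 0 0 9 0" --pt "1 0 0 12 0" --pt "1 0 0 15 0" --pt "1 0 0 18 0" --pt "1 0 0 18 0"

```text
clock: 8.95
position: [525.9, 144.4, 92.7]
ee_rot: [0.726, -0.688, -0.0, 0.001]
contact_force: [-0.3, 0.5, -1.0]
gripper_width: 9.8
grasp_force: 58.4
```

```bash
python3 - <<'E'
from h import *
s,R=tool()
E
```

```text
t 8.95 pos [525.85 144.44  92.74] y-ang -176.94 zaxis [-1.e-03 -5.e-04 -1.e+00] F [-0.3  0.5 -1. ] T [ 0.09 -0.   -0.01] w 9.8 g 58.4 j [ 0.57  0.39 -0.37 -0.   -0.81 -0.51]
```

Call:
drive_tool --pt "1 0 0 1 0" --pt "1 0 0 2 0" --pt "1 0 0 3 0" --pt "1 0 0 3.5 0" --pt "1 0 0 4 0" --pt "1 0 0 4 0"

```text
clock: 9.55
position: [526.1, 144.6, 89.3]
ee_rot: [0.726, -0.688, -0.0, 0.0]
contact_force: [0.5, -0.9, -1.4]
gripper_width: 9.4
grasp_force: 58.4
```

```bash
python3 - <<'E'
from h import *
s,R=tool()
E
```

```text
t 9.55 pos [526.13 144.6   89.27] y-ang -176.93 zaxis [-1.e-04 -0.e+00 -1.e+00] F [ 0.5 -0.9 -1.4] T [0.   0.02 0.03] w 9.4 g 58.4 j [ 0.57  0.4  -0.37 -0.   -0.8  -0.51]
```

Call:
drive_tool --pt "1 0 0 0.5 0" --pt "1 0 0 1 0" --pt "1 0 0 1.5 0" --pt "1 0 0 1.5 0" --pt "1 0 0 1.5 0"

```text
clock: 10.05
position: [526.3, 144.7, 88.4]
ee_rot: [0.726, -0.688, 0.0, -0.0]
contact_force: [-0.9, 0.3, 5.0]
gripper_width: 9.1
grasp_force: 59.3
```

```bash
python3 - <<'E'
from h import *
s,R=tool()
E
```

```text
t 10.05 pos [526.3  144.66  88.39] y-ang -176.92 zaxis [ 5.e-04  1.e-04 -1.e+00] F [-0.9  0.3  5. ] T [0.   0.7  0.01] w 9.1 g 59.3 j [ 0.57  0.4  -0.37  0.   -0.8  -0.51]
```

The key is seated, with the tip on the floor at z ≈ 30. Next I'll turn it clockwise (positive roll) about the barrel axis, which is about 1.8 mm off the TCP along tool x.

Call:
drive_tool --pt "1 0 -0.2 0 5" --pt "1 0 -0.3 0 10" --pt "1 0.1 -0.5 0 15" --pt "1 0.1 -0.6 0 20" --pt "1 0.2 -0.8 0 25" --pt "1 0.3 -0.9 0 30" --pt "1 0.4 -1.1 0 36" --pt "1 0.4 -1.2 0 40" --pt "1 0.4 -1.2 0 40"

```text
clock: 10.95
position: [528.0, 144.5, 88.4]
ee_rot: [-0.447, 0.895, -0.0, 0.001]
contact_force: [-0.6, 0.1, 3.8]
gripper_width: 9.5
grasp_force: 59.2
```

```bash
python3 - <<'E'
from h import *
s,R=tool()
E
```

```text
t 10.95 pos [527.95 144.47  88.43] y-ang 143.1 zaxis [ 1.5e-03  5.0e-04 -1.0e+00] F [-0.6  0.1  3.8] T [-0.01  0.35  0.01] w 9.5 g 59.2 j [ 0.56  0.4  -0.37  0.   -0.8  -1.21]
```

Call:
drive_tool --pt "1 0 -0.2 0 6" --pt "1 0.1 -0.4 0 12" --pt "1 0.2 -0.6 0 18" --pt "1 0.2 -0.8 0 24" --pt "1 0.3 -0.9 0 30" --pt "1 0.4 -1.1 0 36" --pt "1 0.4 -1.1 0 36"

```text
clock: 11.65
position: [529.3, 142.7, 88.4]
ee_rot: [-0.15, 0.989, -0.001, 0.001]
contact_force: [3.0, -4.6, 4.6]
gripper_width: 9.5
grasp_force: 59.1
```

```bash
python3 - <<'E'
from h import *
s,R=tool()
E
```

```text
t 11.65 pos [529.28 142.7   88.43] y-ang 107.21 zaxis [ 2.4e-03 -7.0e-04 -1.0e+00] F [ 3.  -4.6  4.6] T [-1.57 -0.94  0.03] w 9.5 g 59.1 j [ 0.56  0.4  -0.37  0.   -0.8  -1.83]
```

Call:
drive_tool --pt "1 -0.1 -0.4 0 2" --pt "1 -0.2 -0.8 0 4" --pt "1 -0.2 -0.8 0 5" --pt "1 -0.2 -0.8 0 5"

```text
clock: 12.05
position: [529.4, 142.3, 88.4]
ee_rot: [-0.107, 0.994, -0.0, 0.001]
contact_force: [3.0, -5.0, 5.3]
gripper_width: 9.4
grasp_force: 59.3
```

```bash
python3 - <<'E'
from h import *
s,R=tool()
E
```

```text
t 12.05 pos [529.41 142.33  88.42] y-ang 102.23 zaxis [ 2.e-03 -3.e-04 -1.e+00] F [ 3.  -5.   5.3] T [-1.57 -0.92  0.05] w 9.4 g 59.3 j [ 0.56  0.4  -0.37  0.   -0.8  -1.92]
```

Call:
drive_tool --pt "1 0 -0.2 0 2" --pt "1 0 -0.4 0 4" --pt "1 0 -0.4 0 4"

```text
clock: 12.35
position: [529.4, 142.0, 88.4]
ee_rot: [-0.073, 0.997, -0.0, 0.001]
contact_force: [1.9, -3.7, 5.9]
gripper_width: 9.2
grasp_force: 60.1
```

```bash
python3 - <<'E'
from h import *
s,R=tool()
t=arm.get_image('top');d=arm.get_image('side')
cv2.imwrite('pics/e.png',np.hstack([up(d,250,220,80,90,5),up(t,185,160,80,90,5)]))
E
```

```text
t 12.35 pos [529.39 142.02  88.44] y-ang 98.35 zaxis [ 1.9e-03 -7.0e-04 -1.0e+00] F [ 1.9 -3.7  5.9] T [-1.48 -0.81  0.65] w 9.2 g 60.1 j [ 0.56  0.4  -0.37  0.   -0.8  -1.99]
```

View pics/e.png

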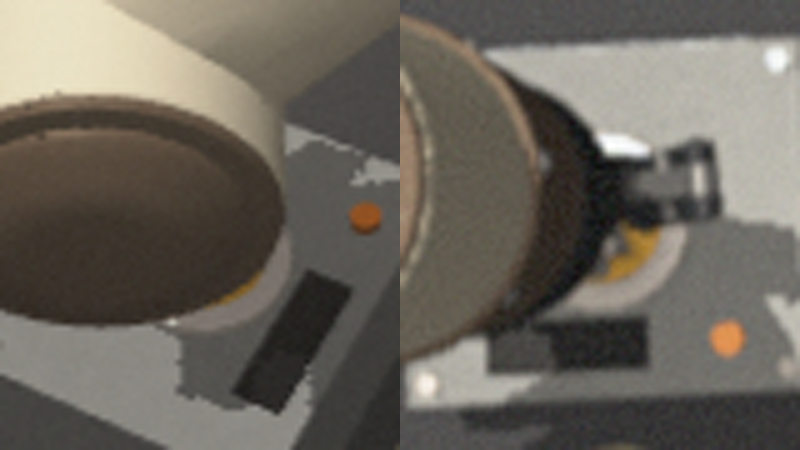

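The yaw torque jumped from 0.05 to 0.65 N m at about 85° of key turn, so the barrel is at its stop (the gripper hides the barrel in both views). I'll press a little more to confirm.

Call:
drive_tool --pt "1 0 -0.1 0 1.5" --pt "1 0 -0.1 0 2.5" --pt "1 0 -0.1 0 2.5"

```text
clock: 12.75
position: [529.4, 141.9, 88.5]
ee_rot: [-0.052, 0.999, -0.001, 0.001]
contact_force: [2.3, -4.9, 6.4]
gripper_width: 9.3
grasp_force: 64.4
```

```bash
python3 - <<'E'
from h import *
s,R=tool()
E
```

```text
t 12.75 pos [529.43 141.95  88.46] y-ang 95.97 zaxis [ 0.0019 -0.0011 -1.    ] F [ 2.3 -4.9  6.4] T [-1.47 -0.78  1.08] w 9.3 g 64.4 j [ 0.56  0.4  -0.37  0.   -0.8  -2.03]
```

The barrel is firmly at its stop: yaw torque 1.08 N m. Turning back home.

Call:
drive_tool --pt "1 0 0.2 0 -5" --pt "1 0.1 0.5 0 -10" --pt "1 0.3 0.9 0 -16" --pt "1 0.4 1.2 0 -22" --pt "1 0.6 1.5 0 -28" --pt "1 0.7 1.8 0 -34" --pt "1 0.8 2.1 0 -40" --pt "1 0.9 2.3 0 -47.5"

```text
clock: 13.55
position: [527.8, 144.6, 88.4]
ee_rot: [-0.45, 0.893, 0.0, 0.001]
contact_force: [0.2, -1.0, 7.3]
gripper_width: 9.5
grasp_force: 59.7
```

Call:
drive_tool --pt "1 0.1 0.2 0 -6" --pt "1 0.1 0.4 0 -12" --pt "1 0.2 0.6 0 -18" --pt "1 0.3 0.8 0 -24" --pt "1 0.4 1 0 -30" --pt "1 0.5 1.1 0 -36" --pt "1 0.5 1.2 0 -40" --pt "1 0.5 1.2 0 -40"

```text
clock: 14.35
position: [526.2, 145.4, 88.4]
ee_rot: [0.727, -0.687, -0.0, -0.001]
contact_force: [-1.6, 0.8, 7.5]
gripper_width: 9.3
grasp_force: 59.7
```

```bash
python3 - <<'E'
from h import *
s,R=tool()
E
```

```text
t 14.35 pos [526.17 145.45  88.37] y-ang -176.74 zaxis [ 7.0e-04  1.3e-03 -1.0e+00] F [-1.6  0.8  7.5] T [-0.13  0.24  0.03] w 9.3 g 59.7 j [ 0.57  0.4  -0.37 -0.   -0.8  -0.51]
```

Call:
drive_tool --pt "1 0.6 0 0 0" --pt "1 0.6 0 -3 0" --pt "1 0.6 0 -8 0" --pt "1 0.6 0 -14 0" --pt "1 0.6 0 -21 0" --pt "1 0.6 0 -29 0" --pt "1 0.6 0 -38 0" --pt "1 0.6 0 -50 0" --pt "1 0.6 0 -65 0" --pt "1 0.6 0 -83 0" --pt "1 0.6 0 -98 0" --pt "1 0.6 0 -105 0"

```text
clock: 15.55
position: [527.0, 144.4, 195.3]
ee_rot: [0.726, -0.688, 0.001, -0.002]
contact_force: [0.2, 0.5, -1.2]
gripper_width: 9.5
grasp_force: 58.5
```

```bash
python3 - <<'E'
from h import *
s,R=tool();p=s['position'];print(shift(R,[572.8-p[0],-195.65-p[1],0]))
t=arm.get_image('top');d=arm.get_image('side');cv2.imwrite('pics/side2.png',d);cv2.imwrite('pics/top2.png',t)
print('slots',measure('side',d,(278,258,28,26),lambda i:(i[...,2]<120),66))
print('slot/chamfer top',measure('top',t,(210,191,28,26),lambda i:(i[...,2]<150),66))
E
```

```text
t 15.55 pos [526.95 144.36 195.26] y-ang -176.92 zaxis [ 0.0033  0.0016 -1.    ] F [ 0.2  0.5 -1.2] T [ 0.02 -0.03 -0.02] w 9.5 g 58.5 j [ 0.56  0.28 -0.24  0.   -1.04 -0.51]
[342.  -27.5  -0.4]
slots [521.8  143.77  31.09  15.58  96.67]
slot/chamfer top [527.26 146.49  45.14  20.26  88.  ]
```

Call:
drive_tool --pt "1 10 -1 0 0" --pt "1 36 -3 0 1" --pt "1 75 -6 0 2" --pt "1 115 -9 0 3" --pt "1 155 -12 0 4" --pt "1 195 -16 0 5" --pt "1 235 -19 0 6" --pt "1 275 -22 0 7" --pt "1 310 -25 0 8" --pt "1 332 -27 0 9" --pt "1 342 -27.5 0 9.7" --pt "1 342 -27.5 0 9.7"

```text
clock: 16.85
position: [571.2, -197.2, 191.6]
ee_rot: [-0.664, 0.748, 0.001, -0.001]
contact_force: [0.7, 0.4, -1.7]
gripper_width: 9.3
grasp_force: 58.5
```

Call:
drive_tool --pt "1 0 0 -2 0" --pt "1 0 0 15 0" --pt "1 0 0 35 0" --pt "1 0 0 55 0" --pt "1 0 0 70 0" --pt "1 0 0 79 0" --pt "1 0 0 79 0" --pt "1 0 0 79 0"

```text
clock: 17.65
position: [572.5, -195.5, 114.5]
ee_rot: [-0.666, 0.746, -0.001, 0.0]
contact_force: [0.1, -0.1, -0.3]
gripper_width: 9.3
grasp_force: 58.5
```

```bash
python3 - <<'E'
from h import *
s,R=tool();p=s['position'];print(shift(R,[572.8-p[0],-195.65-p[1],0]))
t=arm.get_image('top');d=arm.get_image('side');cv2.imwrite('pics/side3.png',d);cv2.imwrite('pics/top3.png',t)
cv2.imwrite('pics/f.png',np.hstack([up(d,305,110,80,110,5),up(t,184,164,80,110,5)]))
print('slots',measure('side',d,(278,258,28,26),lambda i:(i[...,2]<140),66))
print('slot/chamfer top',measure('top',t,(210,191,28,26),lambda i:(i[...,2]<190),66))
a=np.radians(83.4)
E
```

```text
t 17.65 pos [ 572.54 -195.55  114.54] y-ang 173.44 zaxis [ 1.1e-03 -4.0e-04 -1.0e+00] F [ 0.1 -0.1 -0.3] T [ 0.   -0.07  0.02] w 9.3 g 58.5 j [-0.06  0.45 -0.2   0.   -0.92 -0.05]
[ 0.1 -0.3  0. ]
slots [522.9  146.05  26.55  11.49  91.93]
slot/chamfer top [526.58 142.3   32.71  15.1   93.14]
```

View pics/f.png

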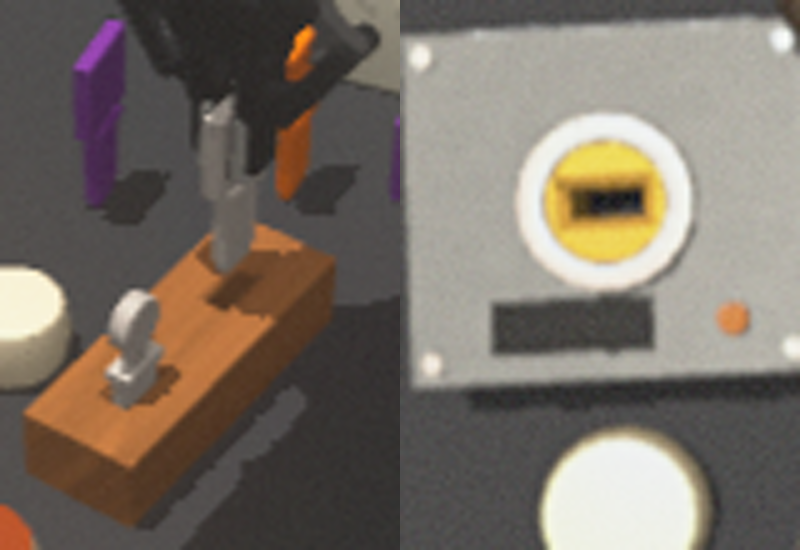

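The barrel slot is back at its home angle: 91.9° now, 91.5° before, from the side view. The key hangs upright over its own slot near (349,167). I'll lower it.

Call:
drive_tool --pt "1 0 0 6 0" --pt "1 0 0 12 0" --pt "1 0 0 15 0" --pt "1 0 0 18 0" --pt "1 0 0 21 0" --pt "1 0 0 24 0" --pt "1 0 0 24 0"

```text
clock: 18.45
position: [571.7, -196.0, 89.2]
ee_rot: [-0.665, 0.747, 0.0, -0.0]
contact_force: [-0.8, 0.1, -2.0]
gripper_width: 9.5
grasp_force: 58.5
```

```bash
python3 - <<'E'
from h import *
s,R=tool()
E
```

```text
t 18.45 pos [ 571.66 -195.98   89.24] y-ang 173.36 zaxis [-1.e-03  2.e-04 -1.e+00] F [-0.8  0.1 -2. ] T [-0.04  0.01 -0.03] w 9.5 g 58.5 j [-0.06  0.48 -0.22 -0.   -0.87 -0.05]
```

Call:
drive_tool --pt "1 0 0 4 0" --pt "1 0 0 8 0" --pt "1 0 0 12 0" --pt "1 0 0 16 0" --pt "1 0 0 20 0" --pt "1 0 0 23 0" --pt "1 0 0 24 0" --pt "1 0 0 24 0"

```text
clock: 19.25
position: [571.9, -196.0, 65.6]
ee_rot: [-0.665, 0.747, 0.0, -0.0]
contact_force: [-0.4, 0.9, -1.2]
gripper_width: 9.3
grasp_force: 58.5
```

Call:
drive_tool --pt "1 0 0 0.7 0" --pt "1 0 0 1.4 0" --pt "1 0 0 1.8 0" --pt "1 0 0 1.8 0"

```text
clock: 19.65
position: [572.0, -196.0, 64.0]
ee_rot: [-0.665, 0.747, -0.0, 0.0]
contact_force: [-0.3, -0.1, -0.8]
gripper_width: 9.5
grasp_force: 58.5
```

```bash
python3 - <<'E'
from h import *
s,R=tool()
E
```

```text
t 19.65 pos [ 571.97 -195.99   64.02] y-ang 173.37 zaxis [ 0. -0. -1.] F [-0.3 -0.1 -0.8] T [ 0.01  0.05 -0.01] w 9.5 g 58.5 j [-0.06  0.51 -0.25  0.   -0.81 -0.05]
```

Call:
drive_tool --pt "1 0 0 0.6 0" --pt "1 0 0 1.2 0" --pt "1 0 0 1.8 0" --pt "1 0 0 1.8 0"

```text
clock: 20.05
position: [572.0, -196.0, 62.5]
ee_rot: [-0.665, 0.747, -0.0, 0.0]
contact_force: [-1.1, 0.6, 1.2]
gripper_width: 9.7
grasp_force: 58.9
```

```bash
python3 - <<'E'
from h import *
s,R=tool()
E
```

```text
t 20.05 pos [ 572.02 -196.01   62.5 ] y-ang 173.38 zaxis [ 1.e-04 -1.e-04 -1.e+00] F [-1.1  0.6  1.2] T [0.17 0.24 0.03] w 9.7 g 58.9 j [-0.06  0.52 -0.25  0.   -0.81 -0.05]
```

The key is on the slot floor. I'll release it and retreat upward.

Call:
drive_tool --pt "0.8 0 0 0 0" --pt "0.7 0 0 0 0" --pt "0.6 0 0 0 0" --pt "0.4 0 0 0 0" --pt "0 0 0 0 0" --pt "-0.5 0 0 0 0" --pt "-0.5 0 0 0 0" --pt "-0.5 0 0 -10 0" --pt "-0.5 0 0 -30 0" --pt "-0.5 0 0 -60 0" --pt "-0.5 0 0 -95 0" --pt "-0.5 0 0 -130 0"

```text
clock: 21.25
position: [571.8, -196.1, 194.3]
ee_rot: [-0.665, 0.747, -0.0, 0.0]
contact_force: [1.0, -0.5, -0.2]
gripper_width: 64.3
grasp_force: 0.0
```

Call:
drive_tool --pt "-0.5 20 0 -20 0" --pt "-0.5 60 0 -40 0" --pt "-0.5 100 0 -60 0" --pt "-0.5 140 0 -60 0" --pt "-0.5 180 0 -60 0" --pt "-0.5 200 0 -60 0" --pt "-0.5 200 0 -60 0"

```text
clock: 21.95
position: [548.0, -397.1, 252.1]
ee_rot: [-0.664, 0.748, 0.0, -0.0]
contact_force: [-0.2, 0.2, 0.1]
gripper_width: 63.7
grasp_force: 0.0
```

```bash
python3 - <<'E'
from h import *
s,R=tool()
t=arm.get_image('top');d=arm.get_image('side')
cv2.imwrite('pics/g.png',np.hstack([up(d,305,110,80,110,5),up(t,350,140,80,110,5)]))
print('head top',measure('top',t,(390,165,40,30),lambda i:(i.min(2)>165),101))
print('heads',measure('side',d,(340,140,22,36),lambda i:(i.min(2)>150),101))
print('slots',measure('side',d,(278,258,28,26),lambda i:(i[...,2]<140),66))
print('slot/chamfer top',measure('top',t,(210,191,28,26),lambda i:(i[...,2]<190),66))
E
```

```text
t 21.95 pos [ 547.96 -397.07  252.05] y-ang 173.16 zaxis [-3.e-04 -1.e-04 -1.e+00] F [-0.2  0.2  0.1] T [ 0.03 -0.03 -0.04] w 63.7 g 0.0 j [-0.39  0.46  0.18  0.   -1.29  0.27]
head top [ 572.63 -198.4    42.68    9.04   83.65]
heads [ 570.76 -194.17   42.75    9.05   83.5 ]
slots [523.02 146.08  26.64  11.61  92.91]
slot/chamfer top [526.8  142.29  32.75  15.62  93.18]
```

View pics/g.png

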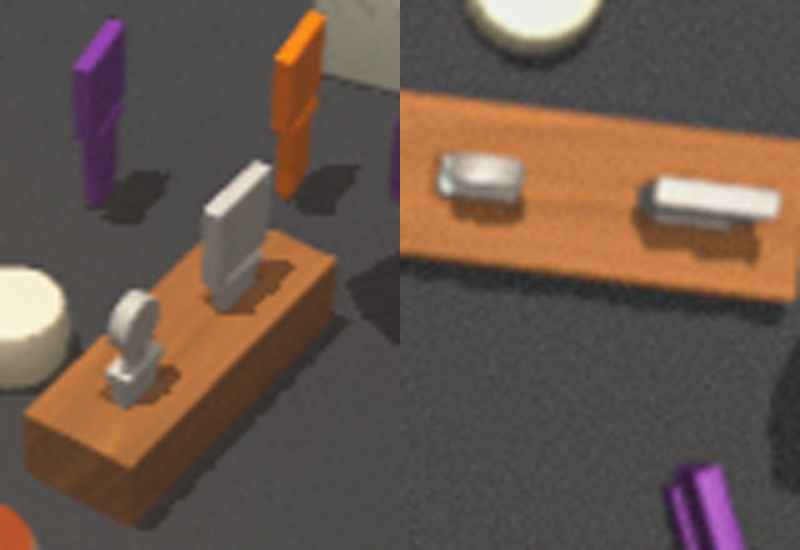

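The square key stands upright in its own slot, with its head at (412,181) in the top view as before. The round key hasn't moved, the barrel is home and the robot is clear of everything.

```bash
python3 -c "
from bench import arm
print(arm.job_done())"
```

```text
the job is handed in; nothing more can be done
None
```

The alarm reset is done and handed in at about 22 s: the square key went fully home, turned clockwise to its stop and back, came straight out and stands in its own slot again, with the round key untouched (the stop was felt by torque, as the gripper hid the barrel).

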